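Clamp the trial-mass block lengthwise in the machine vise

TASK

The aluminium trial-mass block is to be deburred along its two long sides: crank the machine vise open far enough, set the block flat on the vise bed between the jaws, brass masses up, centred and lying lengthwise from jaw to jaw, and crank the vise shut until the block is clamped firmly by its two ends. Let go of everything at the end, and leave the oil bottle, the screw jar, the eye-bolt clip, the eraser and the hex key where they are.

Things in the scene. Friction and masses are not known exactly. Their poses are not given: they have to be found in the camera images.
- vise: dark enamelled machine vise on a swivel base, fixed to the bench, 170 long, 109 high. Origin on the bench top under it; x runs along the screw from crank to fixed jaw, y across, z up. In this frame (mm): flat steel bed 56 wide, top at z = 78; fixed jaw face at x = +50; jaws 60 wide, tops at z = 105 to 109; screw axis along x at y = 0, z = 60; end plate and its boss reach to x = -100
- fixed_jaw: the fixed jaw's steel face plate, 58 wide and 24 high; origin at the middle of its working face, axes as the vise's
- jaw_face: black rubber face of the moving jaw, 58 wide and 24 high; origin at the middle of its working face, axes as the vise's. It yields backwards as it presses: about 25 N per mm, at most 4 mm
- jaw (a joint): m, free gap between the moving jaw's rubber face (not pressed) and the fixed jaw face: 0 shut, 0.076 fully open. The block is 0.056 long. Only the crank moves it, 0.008 m per turn. From first touch on the block a further quarter turn (2 mm) clamps it firmly with some 45 N; the screw's friction holds it when let go
- crank (a joint): rad, total turning of the crank, 0 (shut) to 59.7 (open); gap = crank x 0.008 / (2 pi). Seen from the handle end, anticlockwise grows and opens, clockwise closes. In the vise's frame the handle's middle lies at x = -0.145, y = 0.032 sin(crank), z = 0.060 + 0.032 cos(crank) m. Needs about 5 N at the handle, 7 N as the block is clamped; stays where it is left
- handle (a point): middle of the crank's black handle: a round sleeve, 18 diameter, 48 long, parallel to the screw axis and spinning freely on its pin, so that it can be held pinched from above, across the screw axis, all the way round its circle of 32 radius (lowest point: 28 above the bench). The crank arm (9 thick) begins 29 from this point towards the vise
- seat (a point): point on the bed top (78 above the bench), on the vise's centre line, 28 from the fixed jaw face: where the middle of the block's underside comes when it is clamped
- block_center (a point): centre of the trial-mass block: aluminium, 32 (x) by 56 (y) by 16 (z), 0.11 kg, with three round brass masses of 9 diameter on its top in a row along y, 7 to 11 high (27 over all). Point half-way up the aluminium, 8 above its underside; z up, y along its length. It lies on the bench, masses up
- trial_block: the same block; origin at the middle of its underside
- oil_bottle: yellow oil bottle with red spout, 38 diameter, 104 high, bystander; origin under its centre
- screw_jar: clear jar of screws with grey cap, 49 diameter, 58 high, bystander; origin under its centre
- eye_clip: eye bolt in a zinc clip, 20x30x47, bystander; origin under its centre
- eraser: green and white eraser, 21x42x13, bystander
- hex_key: black hex key, 28x86x5, bystander
Things that resemble listed ones, but are neither listed nor needed, are in the scene too. Of the things that look like the trial_block, the smaller one is meant.

How it is judged:
By the outcome, as a careful person would: the job done as asked, in the order asked, and still so for the second after the job is handed in, with the robot touching nothing.
It also fails if it takes over 64 s, if anything falls off the work surface, if the arm or the gripper's body presses on something with over 40 N, if the wrist force passes 120 N, or if a joint passes its speed limit or range.

ROBOT

A 6-joint arm with a two-finger parallel gripper is mounted at the origin on a cart in front of the work surface, level with it; the furniture and walls round the work are solid. World frame = base frame: x ahead of the robot, y to its left, z up, the work surface at z = 0. Lengths are in m, angles in rad, forces in N, time in s.
With the tool pointing down it reaches from about 0.35 to 0.975 m from the base axis. Payload 4.9 kg.
Tool frame: the origin (TCP) lies midway between the tips of the shut fingers; the grasp point (between the pads) lies 19 mm behind it (manip.pinch_z is the distance from the TCP to the grasp point, in m); z points along the fingers, y is the direction in which the jaws open and shut (so a half turn about z gives the same grasp; the last joint's range is limited). The gripper opens to 85 mm and grips with 20 to 120 N. Pads are 22 mm wide; open, the fingers measure 114 mm over their backs; the gripper's body (76 mm by 85 mm) begins 54 mm behind the grasp point. The pads swing forward as they close: fully open they stand 13 mm farther back than shut.
Start: joints at [-1.433, 0.053, 1.613, -0, 1.476, -0.119], TCP at [0.159, -0.604, 0.231] pointing down, gripper open.
Joint ranges: [-3.01, 3.01], [-1.01, 2.22], [0.06, 2.58], [-1.02, 4.17], [0.09, 2.62], [-3.14, 3.14]. Speed limits (rad/s): [2.57, 2.57, 3.14, 3.14, 3.14, 3.14].

INTERFACE

Orientations are given as a unit quaternion [w, x, y, z].
In Python, from plant import manip gives the robot as it stands.
- The arm moves only by the tool drive_tool, never from a script. Its argument "commands" is text: rows parted by semicolons, each of 5 numbers parted by spaces: the finger opening in mm, from 0 to 85.4, then the shift along the tool's x, y, z in units of 30 mm (1.0 is 30 mm), then the turn about the tool's z in degrees. A call has exactly 8 rows; each row shifts and turns the commanded pose from where the row before left it, along the tool's axes as they then stand; what a row does not reach is not made up. A row lasts 1/8 s, in which the tool goes at most 62.5 mm and 10.7 degrees, less where a joint would pass 70% of its speed; a pose out of reach is approached as far as the arm can. A call is refused whole if a number of a shift passes 1 or a number of a turn 10.7, either way. A call with a gripper value outside its range is refused whole. The fingers move at their own pace and stop on an object; the grip force is fixed at half the most. Time passes only in rows, so rows that do not move let the fingers close, or fill a call up. It gives the time, the measured TCP pose, the force and the opening at its end, in the units of the state.
- manip.state(): the state, without advancing time (a new reading comes with each control period).
- manip.grab_frame(name): name is "scene" or "top" or "wrist"; returns the picture (420x560x3 uint8, red, green, blue); there is no depth.
- manip.camera_params(name): a dict with "fx", "fy", "cx", "cy" (pixels), "xyz" and "orientation" of the camera in the world. Camera axes: x right, y down, z forward; pixel columns grow to the right and rows downward; lengths in m; the calibration is good to about 2 mm. The wrist camera is an equidistant fisheye: a pixel r from the principal point sees the ray r / f radians off the axis. A picture is of the moment at which its call begins: read the wrist's pose just before it. camera_params takes no time and is no camera call; for the wrist camera it gives the pose at the moment of the call.
- manip.job_done(): hands the job in, once; it reports no verdict.
The state is a dict: "time": time; "joint_pos": joint angles; "joint_vel": joint speeds; "joint_efforts": joint torques, N m; "tool_pos": TCP position; "tool_rot": TCP orientation; "contact_force": force on the tool from outside, world axes, zero at the start; "ft_torque": the same for the moment, N m; "gripper_width": opening from 0.0 (shut) to 1.0 (fully open).
Only numpy, scipy, OpenCV 4.12 (cv2) and the standard library are available. Lean on these libraries where they do the work, as an engineer would, in place of code of your own. Each camera call takes 0.05 s, during which the arm holds its last target. There are 200 camera calls.

## Working session

There is one attempt and no reset: what is moved stays moved. The work goes in short steps, Python scripts to look and compute and a tool call to move; the robot and the scene stay as the last step left them, time stands still between calls to the robot, and variables do not carry over. Pictures are saved under pics/ and viewed, about 8 in all and at most 12, crops included, and the job is handed in when it is done.

Besides the shell and the picture viewer there is one more tool, called after "Emit:" as a command line: name --argument value ..., lists and objects as JSON in quotes. drive_tool: Moves the arm, as the interface text tells. Its arguments: {"type":"object","properties":{"commands":{"type":"string"}},"required":["commands"]}

```bash
ls; mkdir -p pics; python3 - <<'E'
from plant import manip
import cv2, numpy as np
print(manip.state())
for n in ("scene","top"):
    print(n,manip.camera_params(n))
    cv2.imwrite(f"pics/{n}0.png",cv2.cvtColor(manip.grab_frame(n),cv2.COLOR_RGB2BGR))
print(manip.camera_params("wrist"), manip.pinch_z)
E
```

```text
pics
{'time': 0.0, 'joint_pos': array([-1.43297593e+00,  5.33389613e-02,  1.61427331e+00, -8.48749465e-06,
        1.47601543e+00, -1.18956266e-01]), 'joint_vel': array([-0.00074708, -0.00090336, -0.00018046, -0.00088618, -0.00022417,
        0.00044927]), 'joint_efforts': array([ 1.43653018e-03, -3.93682086e+01, -3.70172024e+01,  1.14224904e-04,
        7.07826490e-03,  1.75081760e-05]), 'tool_pos': array([ 0.15866659, -0.603885  ,  0.23008648]), 'tool_rot': array([-1.01744119e-03,  9.91768968e-01,  1.28036243e-01, -1.38213337e-05]), 'contact_force': array([-0.01483305, -0.23033115, -0.33780192]), 'ft_torque': array([ 0.02009329, -0.06338124, -0.00225833]), 'gripper_width': 1.0005520229813287}
scene {'fx': 381.56349891946996, 'fy': 381.56349891946996, 'cx': 276.89537812467796, 'cy': 208.08680102019596, 'xyz': array([-0.36209627,  0.44144686,  0.51561302]), 'orientation': array([ 0.26471542, -0.41935092,  0.72717947, -0.47463731])}
top {'fx': 478.4128385390371, 'fy': 478.4128385390371, 'cx': 282.2185015885753, 'cy': 208.6454872252971, 'xyz': array([ 0.23181428, -0.06627834,  1.15694606]), 'orientation': array([ 0.0871747 , -0.68204728,  0.72072686, -0.08811845])}
{'fx': 325.19226210127806, 'fy': 325.19226210127806, 'cx': 281.34755932476367, 'cy': 203.89636774384368, 'xyz': array([ 0.22787543, -0.58569664,  0.37337676]), 'orientation': array([ 0.11131623,  0.78358882, -0.60497415, -0.08719822])} 0.0187
```

View pics/top0.png

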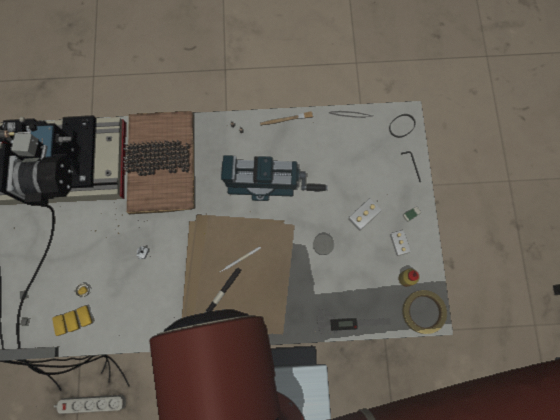

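View pics/scene0.png

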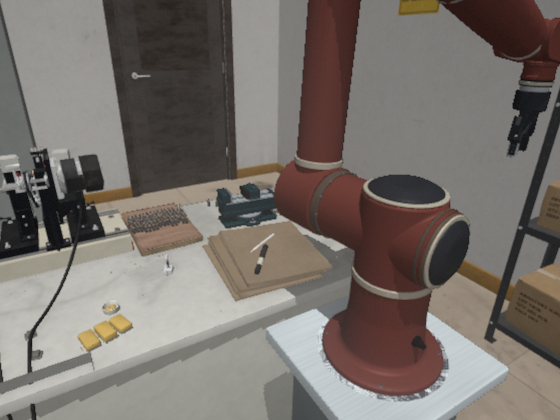

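```bash
cat > h.py <<'E'
from plant import manip
import cv2, numpy as np
from scipy.spatial.transform import Rotation as R
def rot(q): return R.from_quat(np.roll(q,-1)).as_matrix()
def grab(n,f):
    p=manip.camera_params(n); im=cv2.cvtColor(manip.grab_frame(n),cv2.COLOR_RGB2BGR); cv2.imwrite(f,im); return p,im
def ray(p,u,v,fish):
    a=np.array([(u-p['cx'])/p['fx'],(v-p['cy'])/p['fy']])
    if fish:
        r=np.hypot(*a)+1e-12; d=np.array([*(a/r*np.sin(r)),np.cos(r)])
    else: d=np.array([*a,1.])
    return rot(p['orientation'])@d
def at(p,u,v,z,fish=False):
    d=ray(p,u,v,fish); o=np.array(p['xyz']); return o+d*(z-o[2])/d[2]
def proj(p,X,fish=False):
    c=rot(p['orientation']).T@(np.array(X)-p['xyz'])
    if fish:
        r=np.hypot(c[0],c[1]); t=np.arctan2(r,c[2]); a=c[:2]/r*t
    else: a=c[:2]/c[2]
    return np.array([p['cx']+a[0]*p['fx'],p['cy']+a[1]*p['fy']])
E
python3 - <<'E'
from h import *
im=cv2.imread('pics/top0.png')
cv2.imwrite('pics/top0c.png',cv2.resize(im[130:290,210:440],None,fx=3.4,fy=3.4,interpolation=cv2.INTER_CUBIC))
p=manip.camera_params('top')
for n,u,v,z in [('vise',262,175,.1),('handle',315,187,.09),('big',366,212,.02),('small',401,243,.02),('oil',409,277,.1)]: print(n,at(p,u,v,z).round(4))
E
```

```text
vise [ 0.583  -0.0326  0.1   ]
handle [ 0.5501 -0.1542  0.09  ]
big [ 0.5003 -0.2799  0.02  ]
small [ 0.4192 -0.3563  0.02  ]
oil [ 0.3297 -0.3447  0.1   ]
```

View pics/top0c.png

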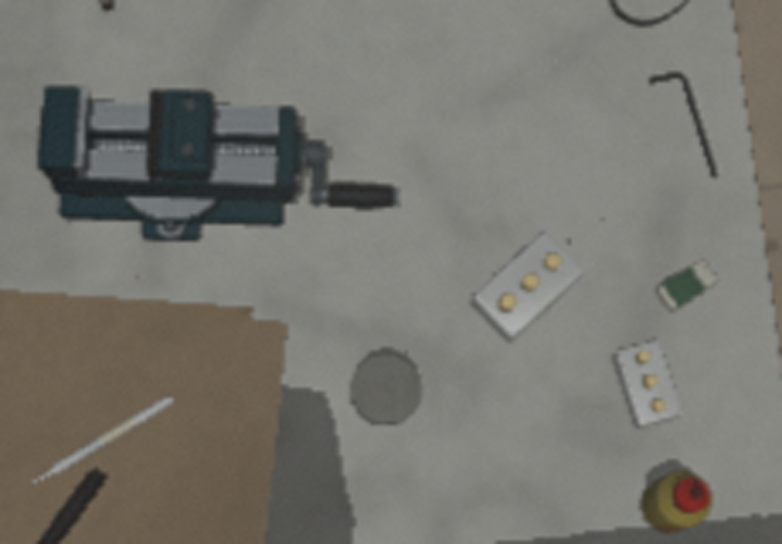

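Emit:
drive_tool --commands "85 .83 -.56 0 -10.7; 85 .92 -.39 0 -10.7; 85 .98 -.21 0 -10.7; 85 1 -.03 0 -10.7; 85 .99 .16 0 -10.7; 85 .94 .34 0 -10.7; 85 .86 .51 0 -10.7; 85 .75 .66 0 0"

```text
time: 1.1
tool_pos: [0.3187, -0.4239, 0.2307]
tool_rot: [-0.0, 0.709, 0.705, 0.0]
contact_force: [-0.1, 0.5, -0.0]
gripper_width: 0.994
```

Emit:
drive_tool --commands "85 .95 .85 0 0; 85 .95 .85 0 0; 85 .95 .85 0 0; 85 .95 .85 0 0; 85 .95 .85 0 0; 85 .95 .85 0 0; 85 .95 .85 0 0; 85 .95 .85 0 0"

```text
time: 2.1
tool_pos: [0.5243, -0.1972, 0.2308]
tool_rot: [-0.0, 0.709, 0.705, -0.0]
contact_force: [-0.3, -1.0, 0.3]
gripper_width: 0.996
```

```bash
python3 - <<'E'
from h import *
s=manip.state(); print(s['tool_pos'],s['joint_pos'])
p,im=grab('wrist','pics/w1.png'); np.save('w1.npy',p,allow_pickle=True); print(p)
E
```

```text
[ 0.524255   -0.19718454  0.23075572] [-4.92586877e-01 -1.00966191e-01  1.76484171e+00 -6.46900775e-05
  1.47846378e+00 -4.85899050e-01]
{'fx': 325.19226210127806, 'fy': 325.19226210127806, 'cx': 281.34755932476367, 'cy': 203.89636774384368, 'xyz': array([ 0.5249975 , -0.12548533,  0.37395136]), 'orientation': array([ 1.41522221e-01,  9.89927186e-01, -3.89959984e-03, -6.48825372e-04])}
```

View pics/w1.png

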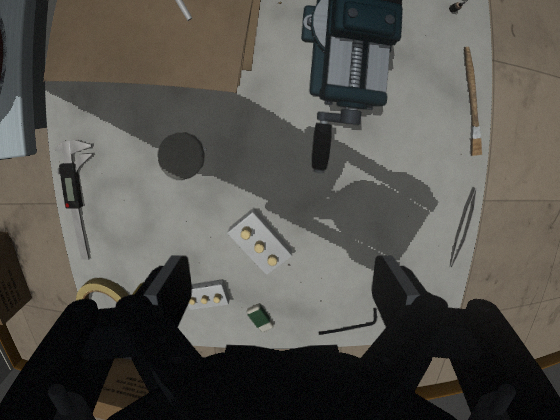

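```bash
python3 - <<'E'
from h import *
p=np.load('w1.npy',allow_pickle=True).item(); t=manip.camera_params('top')
W=lambda u,v,z:at(p,u,v,z,True)[:2].round(4)
T=lambda u,v,z:at(t,210+u/3.4,130+v/3.4,z)[:2].round(4)
print('bedR',W(388,40,.078),W(386,90,.078)); print('bedL',W(333,38,.078),W(328,93,.078))
print('screw',W(358,45,.064),W(356,82,.064))
for z in (.05,.06,.07,.08): print('handle',z,W(321,146,z),'top',T(364,195,z))
print('fixed face top',T(88,90,.107),T(83,180,.107)); print('moving left top',T(151,92,.107),T(149,180,.107),'mov right',T(212,95,.107),T(212,180,.107))
print('bed gap region',T(90,103,.078),T(150,105,.078),T(95,178,.078),T(148,178,.078))
print('bed right end',T(216,108,.078),T(280,110,.078),T(216,180,.078),T(277,184,.078))
E
```

```text
bedR [ 0.6243 -0.0545] [ 0.6219 -0.103 ]
bedL [ 0.572  -0.0565] [ 0.5671 -0.1082]
screw [ 0.5985 -0.0589] [ 0.5962 -0.0958]
handle 0.05 [ 0.5644 -0.16  ] top [ 0.5608 -0.1624]
handle 0.06 [ 0.5632 -0.1589] top [ 0.5579 -0.1615]
handle 0.07 [ 0.5619 -0.1578] top [ 0.5549 -0.1606]
handle 0.08 [ 0.5607 -0.1568] top [ 0.5519 -0.1598]
fixed face top [0.6294 0.0259] [0.5651 0.0313]
moving left top [ 0.6255 -0.0171] [ 0.5626 -0.0133] mov right [ 0.621  -0.0588] [ 0.5602 -0.0558]
bed gap region [0.6306 0.0274] [ 0.6267 -0.0147] [0.5753 0.0256] [ 0.5732 -0.0112]
bed right end [ 0.6219 -0.0609] [ 0.6179 -0.1056] [ 0.5691 -0.0582] [ 0.5638 -0.1003]
```

Emit:
drive_tool --commands "85 0 -.1 .9 0; 85 0 -.1 .9 0; 85 0 -.1 .9 0; 85 0 -.1 .9 0; 85 0 0 0 0; 85 0 0 0 0;85 0 0 0 0;85 0 0 0 0"

```text
time: 3.15
tool_pos: [0.5125, -0.1987, 0.1246]
tool_rot: [0.001, 0.709, 0.705, 0.0]
contact_force: [-0.2, -0.6, -0.7]
gripper_width: 0.994
```

```bash
python3 - <<'E'
from h import *
s=manip.state(); print(s['tool_pos'],s['time'])
p,im=grab('wrist','pics/w2.png'); np.save('w2.npy',p,allow_pickle=True); print(p['xyz'])
cv2.imwrite('pics/w2c.png',cv2.resize(im[0:260,220:560],None,fx=2.3,fy=2.3,interpolation=cv2.INTER_CUBIC))
E
```

```text
[ 0.51249892 -0.19865174  0.12461566] 3.15
[ 0.51287185 -0.12676502  0.26771209]
```

View pics/w2c.png

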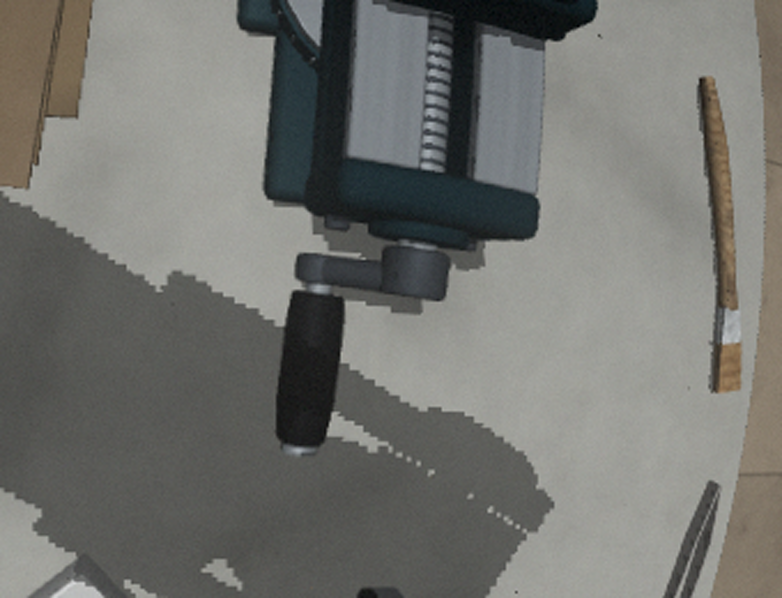

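```bash
cat > fit.py <<'E'
from h import *
from scipy.optimize import least_squares
w1=np.load('w1.npy',allow_pickle=True).item(); w2=np.load('w2.npy',allow_pickle=True).item(); t=manip.camera_params('top')
c2=lambda u,v:(220+u/2.3,v/2.3); ct=lambda u,v:(210+u/3.4,130+v/3.4)
# lateral: camera,fish,pixel,y,z
L=[(w2,1,c2(357,2),.028,.078),(w2,1,c2(344,150),.028,.078),(w2,1,c2(546,50),-.028,.078),(w2,1,c2(538,188),-.028,.078),
(w2,1,c2(441,30),0,.06),(w2,1,c2(432,160),0,.06),(w1,1,(388,40),-.028,.078),(w1,1,(386,90),-.028,.078),(w1,1,(333,38),.028,.078),(w1,1,(328,93),.028,.078),(w1,1,(358,45),0,.06),(w1,1,(356,82),0,.06)]
def V(o,X):
    c,s=np.cos(o[2]),np.sin(o[2]); return np.array([o[0]+c*X[0]-s*X[1],o[1]+s*X[0]+c*X[1],X[2]])
def lat(o,l):
    P=at(l[0],*l[2],l[4],bool(l[1])); c,s=np.cos(o[2]),np.sin(o[2]); d=P[:2]-o[:2]; return np.array([c*d[0]+s*d[1],-s*d[0]+c*d[1]-l[3]])
H=lambda o:V(o,(-.145,.032*np.sin(o[3]),.06+.032*np.cos(o[3])))
def res(o):
    r=[1000*lat(o,l)[1] for l in L]
    r+=list((proj(w2,H(o),1)-c2(311,369))*.7)+list((proj(w1,H(o),1)-(321,147))*.8)
    r+=list((proj(t,H(o))-ct(364,195))*.5)
    for uv in (ct(88,92),ct(84,178)):
        P=at(t,*uv,.107); r.append(500*(np.cos(o[2])*(P[0]-o[0])+np.sin(o[2])*(P[1]-o[1])-.05))
    return r
if __name__=='__main__':
  for ph in (1.,2.2):
    f=least_squares(res,[.593,-.021,1.49,ph],loss='soft_l1'); o=f.x
    print(o.round(4),np.degrees(o[2:]).round(1),'cost',f.cost,'handle',H(o).round(4)); print(np.round(res(o),1))
    for uv in (ct(151,92),ct(149,180)):
        P=at(t,*uv,.107); print('gap',.05-(np.cos(o[2])*(P[0]-o[0])+np.sin(o[2])*(P[1]-o[1])))
E
python3 fit.py
```

```text
[ 0.6022 -0.0169  1.49    1.3055] [85.4 74.8] cost 14.888594895068291 handle [ 0.5597 -0.159   0.0684]
[ 1.   2.3  0.4  0.9 -1.9 -1.1  3.   1.5 -1.1 -0.3 -0.5 -1.2  0.1  2.
 -2.  -0.  -0.4 -0.9 -2.6 -2.8]
gap 0.04833521250624684
gap 0.04954868545373163
[ 0.6026 -0.0204  1.4762  2.3604] [ 84.6 135.2] cost 9.580475125660948 handle [ 0.5665 -0.1627  0.0373]
[ 1.2  1.8  0.5  0.5 -1.7 -1.5  3.2  1.  -1.  -0.9 -0.4 -1.6 -0.4  0.7
  0.4  0.2 -0.2 -0.4 -0.7 -1.3]
gap 0.044565973696034836
gap 0.04664767010299828
```

Emit:
drive_tool --commands "60 0 0 0 5; 60 .57 .85 0 0; 60 .56 .84 0 0; 60 0 0 .9 0; 60 0 0 .9 0; 60 0 0 .9 0; 60 0 0 .85 0; 60 0 0 0 0"

```text
time: 4.2
tool_pos: [0.5637, -0.1685, 0.0146]
tool_rot: [-0.002, 0.74, 0.673, -0.001]
contact_force: [-0.4, 0.4, -0.2]
gripper_width: 0.704
```

```bash
python3 - <<'E'
from h import *
s=manip.state(); print(s['tool_pos'],s['time'],s['contact_force'],s['gripper_width'])
p,im=grab('wrist','pics/w3.png')
cv2.imwrite('pics/w3c.png',im)
E
```

```text
[ 0.56367544 -0.16848408  0.01464575] 4.2 [-0.35135299  0.42715833 -0.16119751] 0.7038558725605426
```

View pics/w3.png

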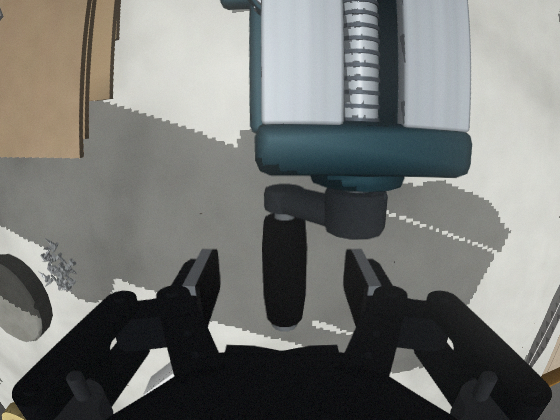

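Emit:
drive_tool --commands "60 0 0 -.1 0; 0 0 0 0 0; 0 0 0 0 0; 0 0 0 0 0; 0 0 0 0 0; 0 0 0 0 0; 0 0 .346 .231 0; 0 0 .408 .081 0"

```text
time: 5.25
tool_pos: [0.5891, -0.1716, 0.0118]
tool_rot: [0.0, 0.74, 0.673, 0.0]
contact_force: [-6.0, 2.4, 21.7]
gripper_width: 0.188
```

Emit:
drive_tool --commands "0 0 .408 -.13 0; 0 0 .346 -.25 0; 0 0 0.231 -.346 0; 0 0 .081 -.408 0; 0 0 0 0 0; 0 0 0 0 0; 0 0 0 0 0; 0 0 0 0 0"

```text
time: 6.25
tool_pos: [0.6192, -0.1743, 0.0449]
tool_rot: [-0.001, 0.74, 0.673, -0.0]
contact_force: [-5.7, -0.6, 0.9]
gripper_width: 0.185
```

Emit:
drive_tool --commands "0 0 -.11 -.408 0; 0 0 -.231 -.346 0; 0 0 -.346 -.231 0; 0 0 -.408 -.081 0; 0 0 -.408 .081 0; 0 0 -.346 .231 0; 0 0 -.231 .346 0; 0 0 -.081 .408 0"

```text
time: 7.25
tool_pos: [0.5555, -0.1686, 0.0467]
tool_rot: [0.001, 0.74, 0.673, 0.0]
contact_force: [-0.1, 0.8, 3.7]
gripper_width: 0.19
```

Emit:
drive_tool --commands "0 0 .081 .408 0; 0 0 .231 .346 0; 0 0 .346 .231 0; 0 0 .408 .081 0; 0 0 .408 -.081 0; 0 0 .346 -.231 0; 0 0 .231 -.346 0; 0 0 .081 -.408 0"

```text
time: 8.25
tool_pos: [0.6192, -0.1742, 0.0434]
tool_rot: [-0.0, 0.74, 0.673, -0.0]
contact_force: [-2.9, -2.0, -5.2]
gripper_width: 0.188
```

Emit:
drive_tool --commands "0 0 -.081 -.408 0; 0 0 -.231 -.346 0; 0 0 -.346 -.231 0; 0 0 -.408 -.081 0; 0 0 -.408 .081 0; 0 0 -.346 .231 0; 0 0 -.231 .346 0; 0 0 -.081 .408 0"

```text
time: 9.25
tool_pos: [0.5555, -0.1686, 0.0467]
tool_rot: [0.001, 0.74, 0.673, 0.0]
contact_force: [0.7, -0.5, 3.5]
gripper_width: 0.188
```

Emit:
drive_tool --commands "0 0 .081 .408 0; 0 0 .231 .346 0; 0 0 .346 .231 0; 0 0 .408 .081 0; 0 0 .408 -.081 0; 0 0 .346 -.231 0; 0 0 .231 -.346 0; 0 0 .081 -.408 0"

```text
time: 10.25
tool_pos: [0.6191, -0.1742, 0.0433]
tool_rot: [-0.0, 0.74, 0.673, -0.0]
contact_force: [-1.6, -2.0, -6.4]
gripper_width: 0.187
```

Emit:
drive_tool --commands "0 0 -.081 -.408 0; 0 0 -.231 -.346 0; 0 0 -.346 -.231 0; 0 0 -.408 -.081 0; 0 0 -.408 .081 0; 0 0 -.346 .231 0; 0 0 -.231 .346 0; 0 0 -.081 .408 0"

```text
time: 11.25
tool_pos: [0.5555, -0.1685, 0.0467]
tool_rot: [0.001, 0.74, 0.673, 0.0]
contact_force: [0.6, -1.4, 3.8]
gripper_width: 0.192
```

```bash
python3 - <<'E'
from h import *
s=manip.state(); print(s['tool_pos'],s['time'])
t,ti=grab('top','pics/t2.png')
p,im=grab('wrist','pics/w4.png'); np.save('w4.npy',p,allow_pickle=True)
a=cv2.resize(ti[140:215,200:340],None,fx=4,fy=4,interpolation=cv2.INTER_CUBIC)
b=im[0:280,0:560]
cv2.imwrite('pics/m4.png',np.vstack([a,b]))
E
```

```text
[ 0.55552497 -0.16854655  0.04672882] 11.25
```

View pics/m4.png

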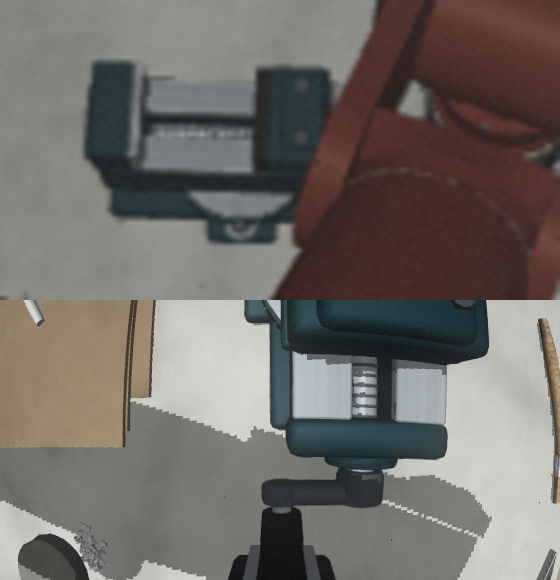

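Emit:
drive_tool --commands "0 0 .081 .408 0; 0 0 .231 .346 0; 0 0 .346 .231 0; 0 0 .408 .081 0; 0 0 .408 -.081 0; 0 0 .346 -.231 0; 0 0 .231 -.346 0; 0 0 .081 -.408 0"

```text
time: 12.35
tool_pos: [0.6191, -0.1742, 0.0433]
tool_rot: [-0.0, 0.74, 0.673, -0.0]
contact_force: [-1.1, -2.8, -5.2]
gripper_width: 0.184
```

Emit:
drive_tool --commands "60 0 0 0 0; 60 0 0 0 0; 60 0 0 0 0; 60 0 0 0 0; 85 0 0 -1 0; 85 0 0 -1 0; 85 0 0 -1 0; 85 0 0 -1 0"

```text
time: 13.35
tool_pos: [0.6187, -0.1742, 0.1653]
tool_rot: [-0.0, 0.74, 0.673, 0.0]
contact_force: [0.5, -1.0, -0.0]
gripper_width: 0.994
```

```bash
python3 - <<'E'
from h import *
t=manip.camera_params('top'); w1=np.load('w1.npy',allow_pickle=True).item()
T=lambda u,v,z:at(t,210+u/3.4,130+v/3.4,z)
P=[T(643,357,.025),T(650,381,.025),T(657,405,.025)]; print(np.round(P,4)); d=P[2]-P[0]; print('ax',np.degrees(np.arctan2(d[1],d[0]))%180)
C=[T(*c,.016) for c in((613,353),(656,340),(680,413),(641,427))]; print(np.round(C,4),np.mean(C,0))
print('w1 mass',[at(w1,u,v,.025,True).round(4) for u,v in((205,300),(217,299))], 'corner',at(w1,229,304,.016,True),at(w1,224,282,.016,True))
E
```

```text
[[ 0.438  -0.3528  0.025 ]
 [ 0.4206 -0.3557  0.025 ]
 [ 0.4033 -0.3587  0.025 ]]
ax 9.626353125047189
[[ 0.4437 -0.3341  0.016 ]
 [ 0.4514 -0.3657  0.016 ]
 [ 0.3981 -0.3765  0.016 ]
 [ 0.3897 -0.3479  0.016 ]] [ 0.42073261 -0.35606869  0.016     ]
w1 mass [array([ 0.4245, -0.3558,  0.025 ]), array([ 0.4407, -0.3536,  0.025 ])] corner [ 0.45399294 -0.36693019  0.016     ] [ 0.45023187 -0.33303981  0.016     ]
```

Emit:
drive_tool --commands "60 -.82 -.74 0 10.66; 60 -.95 -.57 0 10.66; 60 -1 -.37 0 10.66; 60 -1 -.17 0 10.66; 60 -1 .02 0 10.66; 60 -1 .2 .3 10.66; 60 -.98 .4 .5 10.66; 60 -.84 .54 .6 0"

```text
time: 14.35
tool_pos: [0.4342, -0.3459, 0.1225]
tool_rot: [0.0, 0.996, 0.087, 0.0]
contact_force: [0.1, 0.6, 0.5]
gripper_width: 0.702
```

Emit:
drive_tool --commands "60 -.44 .25 0 0; 60 0 0 .7 0; 60 0 0 .7 0; 60 0 0 .6 0; 60 0 0 0 0; 60 0 0 0 0; 60 0 0 0 0; 60 0 0 0 0"

```text
time: 15.35
tool_pos: [0.4235, -0.3551, 0.0633]
tool_rot: [0.001, 0.996, 0.087, 0.0]
contact_force: [0.6, -0.4, 0.1]
gripper_width: 0.702
```

```bash
python3 - <<'E'
from h import *
s=manip.state(); print(s['tool_pos'],s['tool_rot'])
p,im=grab('wrist','pics/w5.png'); np.save('w5.npy',p,allow_pickle=True)
cv2.imwrite('pics/w5c.png',cv2.resize(im[150:420,130:430],None,fx=2.2,fy=2.2,interpolation=cv2.INTER_CUBIC))
E
```

```text
[ 0.42353598 -0.35514395  0.06327565] [5.27374700e-04 9.96196997e-01 8.71269004e-02 4.10208810e-04]
```

View pics/w5c.png

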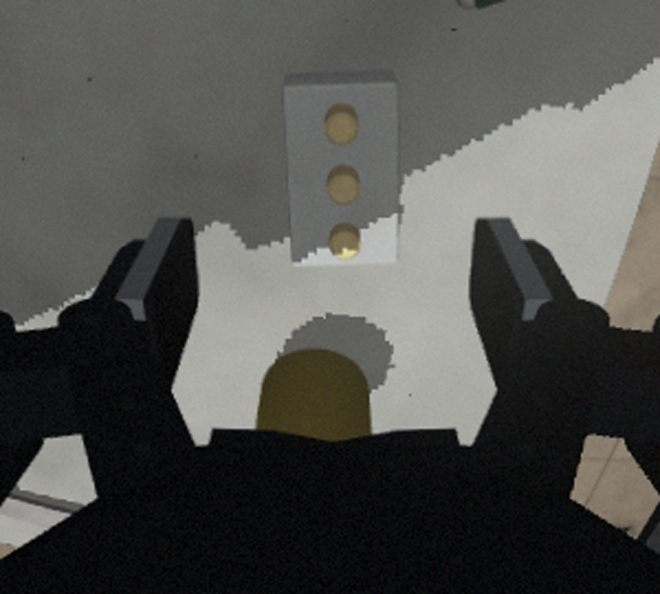

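```bash
python3 - <<'E'
from h import *
p=np.load('w5.npy',allow_pickle=True).item()
W=lambda u,v,z:at(p,130+u/2.2,150+v/2.2,z,True)
C=np.array([W(*c,.016) for c in((285,85),(397,85),(397,261),(292,265))]); print(C.round(4),C.mean(0))
for e in (C[0]-C[3],C[1]-C[2]): print(np.hypot(*e[:2]),np.degrees(np.arctan2(e[1],e[0])))
M=np.array([W(*c,.025) for c in((341,120),(343,180),(344,236))]);print(M.round(4)); e=M[0]-M[2];print(np.degrees(np.arctan2(e[1],e[0])))
E
```

```text
[[ 0.4464 -0.3374  0.016 ]
 [ 0.4517 -0.3677  0.016 ]
 [ 0.3988 -0.3786  0.016 ]
 [ 0.3921 -0.3478  0.016 ]] [ 0.42227864 -0.3578586   0.016     ]
0.05530821301478487 10.833014337913246
0.05405839325285466 11.620420145536341
[[ 0.4418 -0.3537  0.025 ]
 [ 0.4252 -0.3572  0.025 ]
 [ 0.4086 -0.3605  0.025 ]]
11.56274296255098
```

Emit:
drive_tool --commands "60 -.04 .08 0 -1; 60 0 0 .7 0; 60 0 0 .7 0; 60 0 0 .5 0; 60 0 0 .12 0; 60 0 0 0 0; 60 0 0 0 0; 30 0 0 0 0"

```text
time: 16.4
tool_pos: [0.4228, -0.3578, 0.0027]
tool_rot: [0.001, 0.995, 0.096, 0.0]
contact_force: [-0.0, -0.5, 0.4]
gripper_width: 0.504
```

Emit:
drive_tool --commands "0 0 0 0 0; 0 0 0 0 0; 0 0 0 0 0; 0 0 0 0 0; 0 0 0 -.3 0; 0 0 0 -.7 0; 0 0 0 -1 0; 0 0 0 -1 0"

```text
time: 17.4
tool_pos: [0.4218, -0.3567, 0.092]
tool_rot: [-0.001, 0.995, 0.096, -0.001]
contact_force: [-0.2, 0.8, -1.7]
gripper_width: 0.354
```

Emit:
drive_tool --commands "0 .62 -.79 -.6 -10.5; 0 .75 -.66 -.6 -10.5; 0 .86 -.51 -.6 -10.5; 0 .94 -.35 -.6 -10.5; 0 .98 -.17 0 -10.5; 0 1 .01 0 -10.5; 0 .98 .19 0 -10.5; 0 .93 .37 0 0"

```text
time: 18.4
tool_pos: [0.5316, -0.1426, 0.1633]
tool_rot: [-0.001, 0.74, 0.673, -0.0]
contact_force: [-0.1, 0.7, -1.0]
gripper_width: 0.353
```

Emit:
drive_tool --commands "0 .83 .33 0 0; 0 .83 .33 0 0; 0 .83 .33 0 0; 0 .83 .33 0 0; 0 .83 .33 0 0; 0 .83 .32 0 0; 0 0 0 0 0; 0 0 0 0 0"

```text
time: 19.4
tool_pos: [0.6044, -0.0011, 0.1634]
tool_rot: [-0.0, 0.74, 0.672, -0.001]
contact_force: [-0.1, 0.3, -0.8]
gripper_width: 0.357
```

```bash
python3 - <<'E'
from h import *
s=manip.state(); print(s['tool_pos'],s['tool_rot'],s['time'])
p,im=grab('wrist','pics/w6.png'); np.save('w6.npy',p,allow_pickle=True); print(p['xyz'])
cv2.imwrite('pics/w6c.png',cv2.resize(im[130:420,130:430],None,fx=2,fy=2,interpolation=cv2.INTER_CUBIC))
E
```

```text
[ 0.60441648 -0.00105727  0.16336704] [-3.03038335e-04  7.40240780e-01  6.72341572e-01 -5.53212809e-04] 19.4
[0.61160716 0.07038459 0.30652942]
```

View pics/w6c.png

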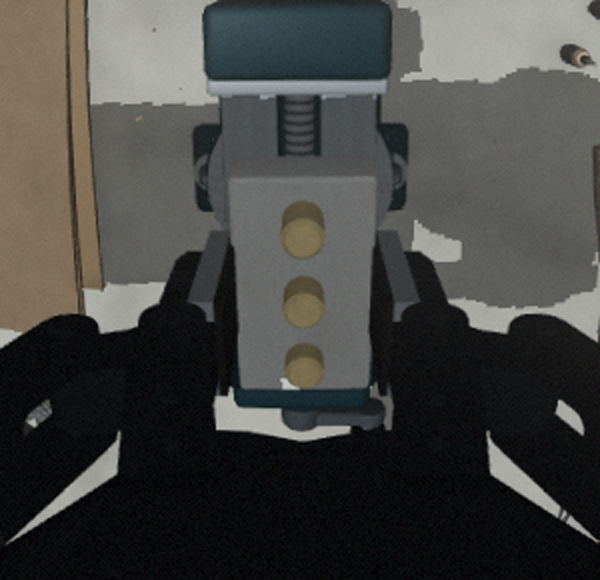

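```bash
python3 - <<'E'
from h import *
p=np.load('w6.npy',allow_pickle=True).item(); tp=manip.state()['tool_pos']
W=lambda u,v,z:at(p,130+u/2,130+v/2,z,True)
x=np.array([np.cos(np.radians(84.6)),np.sin(np.radians(84.6))]); y=np.array([-x[1],x[0]])
tc=lambda P:np.array([(P[:2]-tp[:2])@x,(P[:2]-tp[:2])@y]).round(4)  # relative to TCP, vise-ish axes
print('plate',[tc(W(u,94,.103)) for u in (208,387)],'jaw',[tc(W(u,79,.107)) for u in (205,391)])
print('bed edges',[tc(W(u,v,.078)) for u,v in((219,110),(219,140),(380,110),(382,140))],'screw',[tc(W(u,v,.06)) for u,v in((299,110),(299,145))])
zt=tp[2]-.002+.016
print('block',[tc(W(u,v,zt)) for u,v in((230,178),(376,179),(372,388),(236,388))])
print('mass',[tc(W(u,v,zt+.009)) for u,v in((302,238),(302,310),(305,372))])
E
```

```text
plate [array([0.0306, 0.0303]), array([ 0.0304, -0.0272])] jaw [array([0.0362, 0.0305]), array([ 0.036 , -0.0278])]
bed edges [array([0.0195, 0.0303]), array([0.0082, 0.0307]), array([ 0.0194, -0.0281]), array([ 0.0081, -0.0291])] screw [array([0.0152, 0.0014]), array([0.0011, 0.0015])]
block [array([0.0277, 0.0152]), array([ 0.0274, -0.0156]), array([-0.0272, -0.017 ]), array([-0.0271,  0.0164])]
mass [array([0.018, 0.   ]), array([0.0011, 0.0001]), array([-0.0154, -0.0005])]
```

Emit:
drive_tool --commands "0 .02 -.045 0 0; 0 0 0 .8 0; 0 0 0 .8 0; 0 0 0 .6 0; 0 0 0 .3 0; 0 0 0 .15 0; 0 0 0 0.05 0; 0 0 0 0 0"

```text
time: 20.45
tool_pos: [0.6043, -0.0001, 0.0836]
tool_rot: [0.0, 0.74, 0.672, 0.0]
contact_force: [-1.2, -0.2, -0.7]
gripper_width: 0.355
```

Emit:
drive_tool --commands "0 0 -.04 0 0; 0 0 0 .05 0; 0 0 0 .04 0; 0 0 0 0 0; 0 0 0 0 0; 0 0 0 0 0; 0 0 0 0 0; 0 0 0 0 0"

```text
time: 21.45
tool_pos: [0.6027, 0.0001, 0.0808]
tool_rot: [0.0, 0.74, 0.672, 0.0]
contact_force: [-3.1, 1.0, 5.5]
gripper_width: 0.356
```

Emit:
drive_tool --commands "50 0 0 0 0; 50 0 0 0 0; 50 0 0 0 0; 60 0 0 0 0; 60 0 0 -.5 0; 60 0 0 -1 0; 60 0 0 -1 0; 60 0 0 -.5 0"

```text
time: 22.45
tool_pos: [0.6039, -0.0001, 0.1736]
tool_rot: [0.002, 0.74, 0.672, 0.001]
contact_force: [0.7, 0.6, -0.2]
gripper_width: 0.702
```

```bash
python3 - <<'E'
from h import *
s=manip.state(); print(s['tool_pos'],s['tool_rot'],s['time'])
p,im=grab('wrist','pics/w7.png'); np.save('w7.npy',p,allow_pickle=True)
cv2.imwrite('pics/w7c.png',cv2.resize(im[130:420,130:430],None,fx=2,fy=2,interpolation=cv2.INTER_CUBIC))
E
```

```text
[ 6.03855185e-01 -5.57782303e-05  1.73565167e-01] [0.00169815 0.74024885 0.67232924 0.00146525] 22.45
```

View pics/w7c.png

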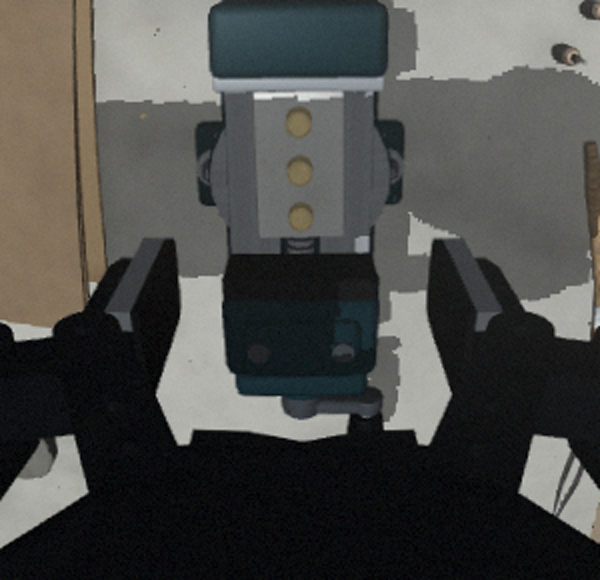

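Emit:
drive_tool --commands "60 -.955 .175 0 0; 60 -.955 .175 0 0; 60 -.955 .175 0 0; 60 -.955 .175 0 0; 60 -.955 .175 0 0; 60 -.955 .175 0 0; 60 0 0 0.6 0; 60 0 0 .7 0"

```text
time: 23.5
tool_pos: [0.6169, -0.1734, 0.1293]
tool_rot: [-0.001, 0.74, 0.672, -0.0]
contact_force: [-0.7, 0.1, -0.2]
gripper_width: 0.71
```

Emit:
drive_tool --commands "60 0 0 .9 0; 60 0 0 .9 0; 60 0 0 .8 0; 60 0 0 .4 0; 60 0 0 0 0; 0 0 0 0 0; 0 0 0 0 0; 0 0 0 0 0"

```text
time: 24.5
tool_pos: [0.6191, -0.1745, 0.0427]
tool_rot: [0.002, 0.74, 0.672, 0.001]
contact_force: [3.1, -0.4, 0.0]
gripper_width: 0.187
```

Emit:
drive_tool --commands "0 0 -.081 .408 0; 0 0 -.231 .346 0; 0 0 -.346 .231 0; 0 0 -.408 .081 0; 0 0 -.408 -.081 0; 0 0 -.346 -.231 0; 0 0 -.231 -.346 0; 0 0 -.081 -.408 0"

```text
time: 25.5
tool_pos: [0.5552, -0.1687, 0.0414]
tool_rot: [0.003, 0.74, 0.672, 0.002]
contact_force: [15.0, -3.0, -5.8]
gripper_width: 0.188
```

Emit:
drive_tool --commands "0 0 .081 -.408 0; 0 0 .231 -.346 0; 0 0 .346 -.231 0; 0 0 .408 -.081 0; 0 0 .408 .081 0; 0 0 .346 .231 0; 0 0 .231 .346 0; 0 0 .081 .408 0"

```text
time: 26.5
tool_pos: [0.6191, -0.1745, 0.0425]
tool_rot: [0.002, 0.74, 0.672, 0.001]
contact_force: [1.1, -0.9, 4.3]
gripper_width: 0.19
```

Emit:
drive_tool --commands "0 0 -.081 .408 0; 0 0 -.231 .346 0; 0 0 -.346 .231 0; 0 0 -.408 .081 0; 0 0 -.408 -.081 0; 0 0 -.346 -.231 0; 0 0 -.231 -.346 0; 0 0 -.081 -.408 0"

```text
time: 27.5
tool_pos: [0.5552, -0.1687, 0.0416]
tool_rot: [0.003, 0.74, 0.672, 0.002]
contact_force: [15.5, -3.3, -5.4]
gripper_width: 0.191
```

```bash
python3 - <<'E'
from h import *
s=manip.state(); print(s['tool_pos'],s['contact_force'],s['time'])
p,im=grab('wrist','pics/w8.png'); t,ti=grab('top','pics/t8.png')
cv2.imwrite('pics/m8.png',np.vstack([cv2.resize(ti[140:215,200:340],None,fx=4,fy=4,interpolation=cv2.INTER_CUBIC),im[0:280]]))
E
```

```text
[ 0.5551738  -0.16865974  0.04161076] [15.46131713 -3.30326933 -5.35134109] 27.5
```

View pics/m8.png

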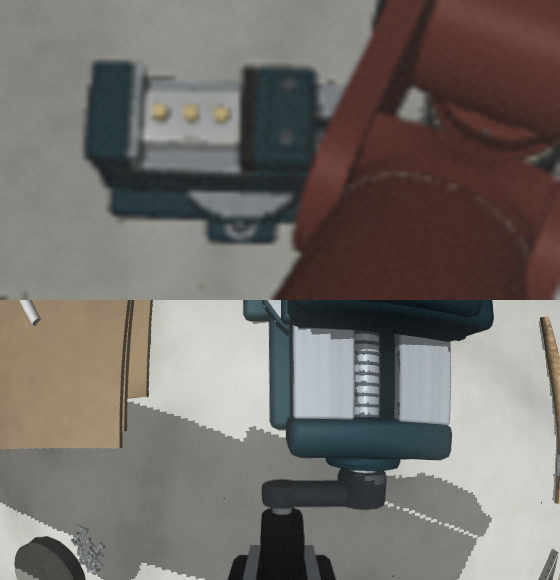

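Emit:
drive_tool --commands "0 0 .1 -.408 0; 0 0 .251 -.346 0; 0 0 .346 -.231 0; 0 0 .408 -.081 0; 0 0 .408 .081 0; 0 0 .346 .231 0; 0 0 .231 .346 0; 0 0 .081 .408 0"

```text
time: 28.6
tool_pos: [0.6191, -0.1744, 0.0422]
tool_rot: [0.001, 0.74, 0.672, 0.0]
contact_force: [-0.8, -0.6, 6.1]
gripper_width: 0.186
```

Emit:
drive_tool --commands "0 0 -.012 .14 0; 0 0 -.024 .136 0; 0 0 0 0 0; 0 0 0 0 0; 60 0 0 0 0; 60 0 0 0 0; 60 0 0 0 0; 60 0 0 0 0"

```text
time: 29.6
tool_pos: [0.617, -0.1738, 0.0324]
tool_rot: [-0.001, 0.74, 0.672, -0.0]
contact_force: [-0.3, -0.1, 0.3]
gripper_width: 0.703
```

Emit:
drive_tool --commands "60 0 0 -1 0; 60 0 0 -1 0; 60 0 0 -1 0; 60 0 0 -1 0; 60 1 -.18 -.3 0; 60 1 -.18 0 0; 60 1 -.18 0 0; 60 1 -.18 0 0"

```text
time: 30.6
tool_pos: [0.6072, -0.0516, 0.1619]
tool_rot: [-0.0, 0.74, 0.672, -0.0]
contact_force: [0.5, 0.1, 0.9]
gripper_width: 0.703
```

```bash
python3 - <<'E'
from h import *
s=manip.state(); print(s['tool_pos'],s['contact_force'],s['time'])
p,im=grab('wrist','pics/w9.png'); np.save('w9.npy',p,allow_pickle=True); t,ti=grab('top','pics/t9.png')
a=cv2.resize(im[0:290,130:430],None,fx=1.9,fy=1.9,interpolation=cv2.INTER_CUBIC)
cv2.imwrite('pics/m9.png',a)
E
```

```text
[ 0.60718548 -0.05157499  0.16185791] [0.46878774 0.1114391  0.93085508] 30.6
```

View pics/m9.png

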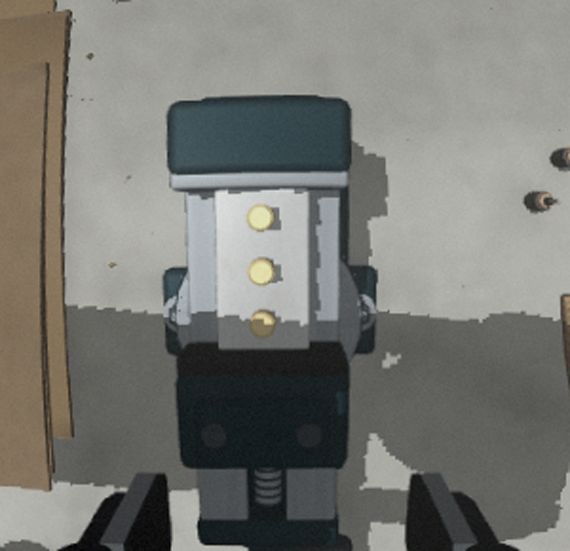

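```bash
python3 - <<'E'
from h import *
p=np.load('w9.npy',allow_pickle=True).item()
W=lambda u,v,z:at(p,130+u/1.9,v/1.9,z,True)
x=np.array([np.cos(np.radians(84.6)),np.sin(np.radians(84.6))]); y=np.array([-x[1],x[0]]); o=np.array([.6026,-.0204])
c=lambda u,v,z:np.array([(W(u,v,z)[:2]-o)@x,(W(u,v,z)[:2]-o)@y]).round(4)
print('plate top',c(170,187,.102),c(348,187,.102))
print('block top front',c(216,191,.094),c(309,191,.094),'rear',c(219,348,.094),c(308,348,.094))
print('bed',c(187,230,.078),c(345,230,.078)); print('masses',c(261,215,.104),c(262,270,.104),c(263,320,.104)); print('jaw front top',c(262,345,.103))
E
```

```text
plate top [0.0502 0.0305] [ 0.0494 -0.0275]
block top front [0.0486 0.0163] [ 0.0483 -0.0151] rear [-0.006   0.0164] [-0.0062 -0.0149]
bed [0.0351 0.029 ] [ 0.0346 -0.0288]
masses [0.0402 0.0007] [0.0222 0.0005] [0.0056 0.0004]
jaw front top [-0.0031  0.0008]
```

```bash
python3 -c "
from plant import manip
print(manip.job_done())"
```

```text
the job is handed in; nothing more can be done
None
```

The trial-mass block is clamped by its two ends in the vise, and I handed the job in at about 31 s of the 64 s allowed. I cranked the vise open to about 70 mm and picked up the smaller block. I set it lengthwise on the bed with its masses up, then cranked shut two turns and about 15° more.

**Last picture:** The block is flat on the bed, with its middle mass 22 mm along the vise axis, which is where the seat is. It sits within about 1 mm of the centre line. The measured gap at the fixed jaw was about 1–1.5 mm, which is within my measuring error. The gripper was open and clear of everything, and the wrist force read about zero.

**Clamping:** I did not measure the clamping force. From the crank angle I work out a free gap of about 53.7 mm, about 2.3 mm past first touch. The handle force rose only from 4.3 N to 6.1 N, measured before the last 15°, which is weak confirmation by itself. The whole-turn count comes from the top camera: its first reading, 62 mm, fell between the two possible gaps. Correcting for the viewing angle gave 64 mm, so I took 66 mm, and the later pictures agree.

**Bystanders:** I never moved the gripper down near any of them, but I did not check their positions separately at the end.

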